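# Trial-fit the by-pass register: home on its bayonet, half a turn, hold before the lock

### The job

Fit the loose register head into the empty bayonet collar of the bronze compound meter: line its white dot up with the collar's white dot and push it down against the spring until you feel it seat fully home. Keeping it pressed home, turn it clockwise half of its turn, midway between the white dot and the red lock dot and well short of the one-way lock click, and finish there still gripping it and pressing it home, so the seal can be checked before it is locked. Leave the other things on the bench where they are.

Things in the scene. Friction and masses are not known exactly. Their poses are not given: they have to be found in the camera images.
- register: Loose black register head (counter cap), about 300 g, standing upright on its spigot. Origin: centre of the spigot's underside, z up. Spigot 46 mm diameter, 16 mm tall; two steel lugs at its -x and +x sides, 16 mm wide, out to 31 mm from the axis, 2 to 7 mm up. Flange 70 mm diameter, 16 to 22 mm up. Round 54 mm body to 61 mm up, white dial on top. White stripe up its -x side.
- register_grip (a point): On the register's axis 46 mm above its origin, axes as the register's: the grip height. Two ribbed flat grip pads, 26 mm wide and 58 mm apart, face the register's +y and -y, from 24 to 58 mm above its origin; the fingers close along the register's y axis.
- register_dot (a point): White 7 mm dot on top of the register's flange, on the same side as the dial's red hand, 31 mm from its axis toward its -x, 22 mm above its origin.
- register_flange (a point): Centre of the underside of the register's flange, 16 mm above its origin, axes as the register's. Home means this underside is hard on the collar's rim. Let go after turning, the spring lifts the register about 4 mm.
- meter: Heavy bronze compound water meter, fixed, 400 mm long along its y over two oval flanges (158 mm wide, 123 mm high). Origin on the bench under its middle. Main chamber, 168 mm diameter, with its own register, at 65 mm along +y, top 195 mm high. The smaller by-pass chamber, 112 mm diameter, toward -x and -y, carries the empty brass bayonet collar.
- socket (a point): Centre of the top rim of the empty collar, 145 mm above the bench, axes as the meter's. Collar 80 mm outside, bore 50 mm, two lug gaps facing each other, 21 mm wide, one at the white dot (yaw may be 5 degrees off). A spring plate meets the spigot with the flange 6 mm above the rim: 4 N, rising to 9 N at home, then a hard stop. Lugs pass under the lips only with the flange under 4 mm above the rim.
- open_dot (a point): White dot on the collar rim, 37 mm from the socket centre, 80 degrees anticlockwise (from above) of the meter's -x. The register goes in with its dot here: its x axis then points 80 degrees anticlockwise of the meter's x. The full turn to the lock is 80 degrees clockwise, so half is 40.
- lock_dot (a point): Red dot on the collar rim, 37 mm from the socket centre toward the meter's -x: where the register's dot stands when it clicks and locks (register axes then parallel to the meter's). The lock's sprung plungers begin to be felt after about 55 degrees of turn.
- sight_gauge: Bystander: amber glass sight gauge standing upright, hexagonal brass ends 38 mm across, 130 mm tall. Origin: centre of its underside.
- pipe_nipple_long: Bystander: galvanized pipe nipple standing on end, 33 mm diameter, 100 mm tall. Origin: centre of its underside.
- pipe_nipple_short: Bystander: galvanized pipe nipple standing on end, 33 mm diameter, 65 mm tall. Origin: centre of its underside.
- socket_wrench: Bystander: steel socket wrench lying flat, 230 mm long along its x axis, up to 52 mm tall at its socket (+x end). Origin: on the bench, mid-length.
- coupling_nut: Bystander: bronze coupling nut with tailpiece, 54 mm across flats, 67 mm tall. Origin: centre of its underside.

How it is judged:
By the outcome, as a careful person would: the job done as asked, in the order asked, and still so for the second after the job is handed in, while the arm keeps its last pose, push and grip.
It also fails if it takes over 42 s, if anything falls off the work surface, if the arm or the gripper's body presses on something with over 40 N, if the wrist force passes 120 N, or if a joint passes its speed limit or range.

### The arm

A 6-joint arm with a two-finger parallel gripper is mounted at the origin on the work surface. World frame = base frame: x ahead of the robot, y to its left, z up, the work surface at z = 0. Lengths are in m, angles in rad, forces in N, time in s.
With the tool pointing down it reaches from about 0.35 to 0.975 m from the base axis. Payload 4.9 kg.
Tool frame: the origin (TCP) lies on the centre line of the jaws, within the pads' length; the fingertips stand manip.tip_reach ahead of it and the grasp point (between the pads) is the TCP (manip.tip_reach is the distance from the TCP to the fingertips, in m); z points along the fingers, y is the line along which they close (so a half turn about z gives the same grasp; the last joint's range is limited). The gripper opens to 85 mm and grips with 20 to 120 N. Pads are 22 mm wide; open, the fingers measure 114 mm over their backs; the gripper's body (76 mm by 85 mm) begins 54 mm behind the grasp point. The pads swing forward as they close: fully open they stand 13 mm farther back than shut.
Start: joints at [1.087, 0.053, 1.613, -0, 1.476, -0.119], TCP at [0.223, 0.584, 0.25] pointing down, gripper open.
Joint ranges: [-3.01, 3.01], [-1.01, 2.22], [0.06, 2.58], [-1.02, 4.17], [0.09, 2.62], [-3.14, 3.14]. Speed limits (rad/s): [2.57, 2.57, 3.14, 3.14, 3.14, 3.14].

### API

Orientations are given as a unit quaternion [w, x, y, z].
In Python, from plant import manip gives the robot as it stands. The module is installed in compiled form; this text tells all that it offers.
- The arm moves only by the tool move_arm, never from a script. Its argument "rows" is a list of rows, each a list of 7 numbers: the shift along the tool's x, y, z in cm, then the turn, a rotation vector about the tool's x, y, z in degrees, then the opening, from -1 (shut) to 1 (fully open). In form: [[tx, ty, tz, ax, ay, az, jaw], ...]. A call has 1 to 20 rows; each row shifts and turns the commanded pose from where the row before left it, along the tool's axes as they then stand; what a row does not reach is not made up. A row lasts 1/12 s, in which the tool goes at most 41.7 mm and 7.16 degrees, less where a joint would pass 70% of its speed; a pose out of reach is approached as far as the arm can. A call is refused whole if a number of a shift passes 4.17 or a number of a turn 7.16, either way. A call with a gripper value outside its range is refused whole. The fingers move at their own pace and stop on an object; the grip force is fixed at half the most. Time passes only in rows, so rows that do not move let the fingers close. It gives the time, the measured TCP pose, the force, the opening and the grip force at its end, in the units of the state.
- manip.state(): the state, without advancing time (a new reading comes with each control period).
- manip.grab_frame(name): name is "scene" or "top"; returns a dict with "img" (384x512x3 uint8, blue, green, red), "mtx" (3x3 intrinsics, pixels), "R" (3x3) and "t" (3): a world point X has camera coordinates R X + t. Camera axes: x right, y down, z forward; pixel columns grow to the right and rows downward; lengths in m; the calibration is good to about 2 mm. A picture is of the moment at which its call begins. There is no depth.
- manip.job_done(): hands the job in; it is judged then, once.
The state is a dict: "time": time; "joint_pos": joint angles; "joint_vel": joint speeds; "joint_efforts": joint torques, N m; "tool_pos": TCP position; "tool_rot": TCP orientation; "contact_force": force on the tool from outside, world axes, zero at the start; "ft_torque": the same for the moment, N m; "gripper_width": opening from 0.0 (shut) to 1.0 (fully open); "grasp_force": force on a finger pad.
Only numpy, scipy, OpenCV 4.12 (cv2) and the standard library are available. Lean on these libraries where they do the work, as an engineer would, in place of code of your own. Each camera call takes 0.05 s, during which the arm holds its last target. There are 200 camera calls.

## Working session

There is one attempt and no reset: what is moved stays moved. The work goes in short steps, Python scripts to look and compute and a tool call to move; the robot and the scene stay as the last step left them, time stands still between calls to the robot, and variables do not carry over. Pictures are saved under pics/ and viewed, at most 10 in all, crops included, and the job is handed in when it is done.

Besides the shell and the picture viewer there is one more tool, called after "Request:" by a JSON object that holds its "api" and its "payload", one argument or row to a line. move_arm: Moves the arm, as the interface text tells. Its arguments: {"type":"object","properties":{"rows":{"type":"array","items":{"type":"array","items":{"type":"number"}}}},"required":["rows"]}

```bash
mkdir -p pics; python3 - <<'E'
from plant import manip
import cv2,pickle
for n in("scene","top"):
    f=manip.grab_frame(n); pickle.dump(f,open(n+".pkl","wb"))
    cv2.imwrite(f"pics/{n}0.png",cv2.resize(f["img"],(800,600),interpolation=cv2.INTER_CUBIC))
    print(f["mtx"],f["R"],f["t"])
s=manip.state();print(s,manip.tip_reach)
E
```

```text
[[357.32960826   0.         258.09580703]
 [  0.         357.32960826 183.63692499]
 [  0.           0.           1.        ]] [[ 0.62220423  0.78283253  0.00592586]
 [ 0.65085415 -0.5130703  -0.55959606]
 [-0.43502962  0.35203991 -0.82874431]] [-0.34742471 -0.23298765  1.18503248]
[[447.3833894    0.         257.46379015]
 [  0.         447.3833894  192.61974031]
 [  0.           0.           1.        ]] [[-0.0149141  -0.999883    0.00339811]
 [-0.99210243  0.01437458 -0.12460394]
 [ 0.12454051 -0.00522963 -0.99220074]] [0.02248649 0.50840762 1.28321934]
{'time': 0.1, 'joint_pos': array([ 1.08700528e+00,  5.33212163e-02,  1.61417586e+00, -6.35842084e-06,
        1.47601251e+00, -1.19024496e-01]), 'joint_vel': array([-0.00133204, -0.00128237, -0.00439068,  0.00196983, -0.00152436,
        0.0004366 ]), 'joint_efforts': array([ 4.01765465e-04, -3.94901526e+01, -3.71362495e+01, -3.06416609e-05,
        3.88941611e-03,  1.64034486e-05]), 'tool_pos': array([0.22271979, 0.58339261, 0.24915565]), 'tool_rot': array([-2.81513275e-04,  1.81373449e-01,  9.83413826e-01, -9.16198771e-04]), 'contact_force': array([ 0.00125268,  0.01912338, -0.21494297]), 'ft_torque': array([0.01167772, 0.02531499, 0.02117669]), 'grasp_force': 0.0, 'gripper_width': 1.002548813025103} 0.019
```

View pics/top0.png

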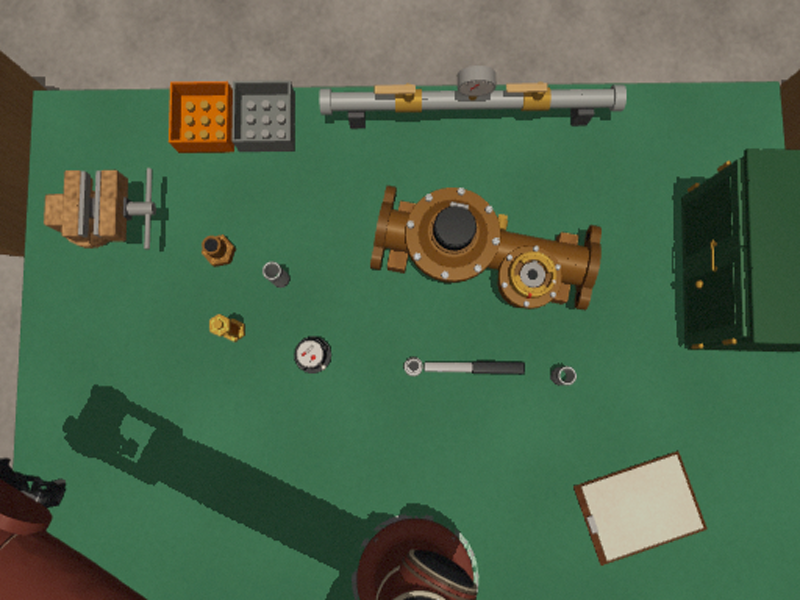

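View pics/scene0.png

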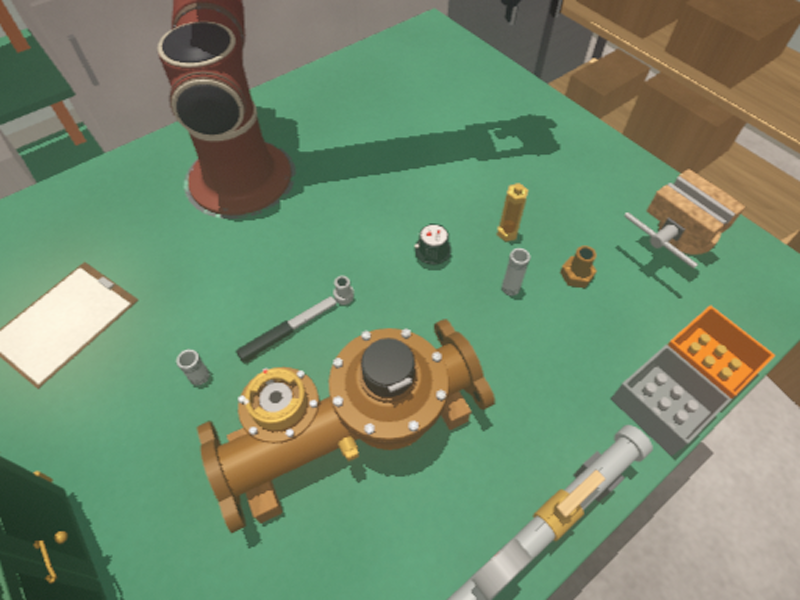

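The top view shows the register at about (312,354) and the collar at about (532,274), both on the 800-wide scale. In the scene view they are at (433,243) and (276,398). Next I'll crop in on both.

```bash
python3 - <<'E'
import cv2,pickle,numpy as np
T=pickle.load(open("top.pkl","rb"))["img"];S=pickle.load(open("scene.pkl","rb"))["img"]
def c(I,u,v):
    u0,v0=int(u*.64)-19,int(v*.64)-14
    print(u0,v0)
    return cv2.resize(I[v0:v0+30,u0:u0+40],(400,300),interpolation=cv2.INTER_CUBIC)
o=np.vstack([np.hstack([c(T,312,354),c(T,532,274)]),np.hstack([c(S,433,243),c(S,276,398)])])
cv2.imwrite("pics/crop.png",o)
E
```

```text
180 212
321 161
258 141
157 240
```

View pics/crop.png

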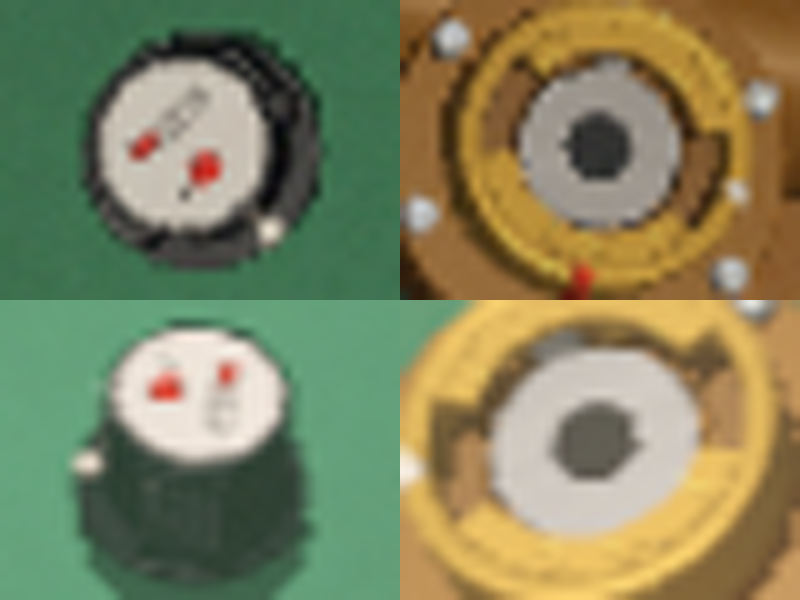

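Pixel positions in the crops:
- **Register:** the dial centre and flange dot are at (183,144) and (268,230) in the top crop, and at (198,93) and (88,162) in the scene crop.
- **Collar:** the white dot is at (336,190) and the red dot at (183,275) in the top crop. The white dot is at (8,168) in the scene crop.

Next I'll refine these by colour and solve for the poses.

```bash
cat > h.py <<'E'
import numpy as np
from scipy.optimize import least_squares
def proj(f,X):
    p=f["mtx"]@(f["R"]@np.asarray(X,float)+f["t"]); return p[:2]/p[2]
def cen(f,u,v,r,fn):
    I=f["img"].astype(float);yy,xx=np.mgrid[:I.shape[0],:I.shape[1]]
    m=((xx-u)**2+(yy-v)**2<=r*r)*fn(I); return np.array([(m*xx).sum(),(m*yy).sum()])/m.sum()
red=lambda I:np.clip(I[...,2]-2.2*I[...,1]-30,0,200)
white=lambda I:np.clip(I[...,0]-110,0,80)
def pose(obs,offs,yaw0,xy0):
    """obs: (frame,px,model key); offs key-> (r,ang,z) polar about axis"""
    def res(q):
        o=[]
        for f,p,k in obs:
            r,a,z=offs[k]; o.append(proj(f,[q[0]+r*np.cos(q[2]+a),q[1]+r*np.sin(q[2]+a),z])-p)
        return np.ravel(o)
    s=least_squares(res,[*xy0,yaw0]); return s.x,res(s.x).reshape(-1,2).round(2)
OM={"w":(.037,np.pi+np.radians(80),.145),"r":(.037,np.pi,.145)}
OR={"dial":(0,0,.061),"dot":(.031,np.pi,.022)}
E
python3 - <<'E'
import pickle
from h import *
T=pickle.load(open("top.pkl","rb"));S=pickle.load(open("scene.pkl","rb"))
P=lambda u0,v0,a,b:(u0+a/10-.5,v0+b/10-.5)
tw=cen(T,*P(321,161,336,190),2,white);tr=cen(T,*P(321,161,183,275),2.5,red)
sw=cen(S,*P(157,240,8,168),2.5,white);sr=cen(S,266*.64,372*.64,4,red)
print("collar px",tw,tr,sw,sr)
for o in ([(T,tw,"w"),(T,tr,"r"),(S,sw,"w"),(S,sr,"r")],[(T,tw,"w"),(T,tr,"r")],[(S,sw,"w"),(S,sr,"r")]):
    q,r=pose(o,OM,-1.7,(.6,-.15)); print("meter",q[:2],np.degrees(q[2]),r.tolist())
td=P(180,212,183,144);tt=cen(T,*P(180,212,268,230),2,white)
sd=P(258,141,198,93);st=cen(S,*P(258,141,88,162),2,white)
print("reg px",td,tt,sd,st)
for o in ([(T,td,"dial"),(T,tt,"dot"),(S,sd,"dial"),(S,st,"dot")],[(T,td,"dial"),(T,tt,"dot")],[(S,sd,"dial"),(S,st,"dot")]):
    q,r=pose(o,OR,2.,(.42,.22)); print("reg",q[:2],np.degrees(q[2]),r.tolist())
E
```

```text
collar px [354.20454545 179.62878788] [338.89415042 188.58495822] [156.76054732 256.26567845] [nan nan]h.py:7: RuntimeWarning: invalid value encountered in divide
  m=((xx-u)**2+(yy-v)**2<=r*r)*fn(I); return np.array([(m*xx).sum(),(m*yy).sum()])/m.sum()
Traceback (most recent call last):
  File "h.py", line 17, in pose
    s=least_squares(res,[*xy0,yaw0]); return s.x,res(s.x).reshape(-1,2).round(2)
ValueError: Residuals are not finite in the initial point.
```

```bash
cat > m.py <<'E'
import pickle
from h import *
T=pickle.load(open("top.pkl","rb"));S=pickle.load(open("scene.pkl","rb"))
P=lambda u0,v0,a,b:(u0+a/10-.5,v0+b/10-.5)
tw=cen(T,*P(321,161,336,190),2,white);tr=cen(T,*P(321,161,183,275),2.5,red)
sw=cen(S,*P(157,240,8,168),2.5,white)
sr=cen(S,266*.64,372*.64,4,lambda I:np.clip(I[...,2]-I[...,1]-70,0,200)*(I[...,0]>I[...,1]-15))
print("collar px",tw,tr,sw,sr); print(S["img"][235:242,166:176].tolist() if sr[0]!=sr[0] else "")
for o in ([(T,tw,"w"),(T,tr,"r"),(S,sw,"w"),(S,sr,"r")],[(T,tw,"w"),(T,tr,"r")],[(S,sw,"w"),(S,sr,"r")]):
    if np.isnan(np.ravel([p for _,p,_ in o])).any(): continue
    q,r=pose(o,OM,0,(.6,-.15)); print("meter",q[:2],np.degrees(q[2]),r.tolist())
td=P(180,212,183,144);tt=cen(T,*P(180,212,268,230),2,white)
sd=P(258,141,198,93);st=cen(S,*P(258,141,88,162),2,white)
print("reg px",td,tt,sd,st)
for o in ([(T,td,"dial"),(T,tt,"dot"),(S,sd,"dial"),(S,st,"dot")],[(T,td,"dial"),(T,tt,"dot")],[(S,sd,"dial"),(S,st,"dot")]):
    q,r=pose(o,OR,1,(.42,.22)); print("reg",q[:2],np.degrees(q[2]),r.tolist())
E
python3 m.py
```

```text
collar px [354.20454545 179.62878788] [338.89415042 188.58495822] [156.76054732 256.26567845] [nan nan]
[[[121, 159, 106], [121, 159, 106], [122, 160, 105], [138, 167, 130], [150, 175, 147], [132, 165, 121], [121, 158, 105], [119, 160, 118], [113, 164, 148], [105, 164, 168]], [[121, 159, 106], [128, 163, 116], [158, 179, 183], [167, 179, 220], [145, 171, 215], [140, 184, 199], [118, 178, 199], [101, 181, 216], [100, 186, 222], [100, 188, 227]], [[121, 159, 106], [130, 163, 118], [128, 154, 199], [96, 111, 240], [90, 127, 237], [103, 176, 236], [112, 206, 244], [112, 210, 249], [110, 207, 246], [107, 202, 241]], [[117, 163, 136], [108, 175, 191], [95, 163, 228], [73, 106, 241], [84, 140, 242], [99, 182, 237], [99, 189, 229], [102, 194, 234], [102, 193, 234], [101, 192, 233]], [[101, 184, 221], [108, 202, 239], [110, 206, 247], [98, 185, 234], [89, 169, 217], [94, 179, 221], [96, 183, 224], [90, 173, 213], [93, 180, 221], [99, 191, 231]], [[110, 207, 246], [108, 203, 241], [102, 193, 234], [101, 191, 232], [99, 188, 229], [99, 188, 229], [99, 189, 229], [98, 187, 228], [98, 188, 229], [100, 190, 231]], [[103, 195, 236], [97, 185, 226], [95, 181, 222], [99, 190, 231], [100, 190, 230], [100, 190, 231], [100, 190, 231], [97, 184, 225], [88, 168, 207], [84, 158, 197]]]
meter [ 0.53881241 -0.21070652] -10.653390119956091 [[-0.14, 0.08], [0.14, -0.08]]
reg px (197.8, 225.9) [206.49180328 234.52459016] (277.3, 149.8) [266.11009174 156.63302752]
reg [0.41103412 0.18675359] 40.929324388736376 [[-0.14, 0.36], [-0.18, 0.31], [-0.0, 0.46], [0.16, 0.49]]
reg [0.4119832  0.18629494] 40.97492148721431 [[0.02, 0.02], [-0.02, -0.02]]
reg [0.40955094 0.18769392] 40.904059991451234 [[-0.09, -0.02], [0.09, 0.02]]h.py:7: RuntimeWarning: invalid value encountered in divide
  m=((xx-u)**2+(yy-v)**2<=r*r)*fn(I); return np.array([(m*xx).sum(),(m*yy).sum()])/m.sum()
```

```bash
sed -i 's/^sr=.*/sr=np.array([169.2,237.35])/' m.py; cat >> m.py <<'E'
# yellow ring outer ellipse check
import cv2
from plant import manip
s=manip.state();print(s["joint_pos"],s["tool_pos"])
E
python3 m.py 2>&1|grep -v px
```

```text
meter [ 0.53842867 -0.21100053] -12.173706549302088 [[-0.14, 0.56], [-0.11, -0.01], [0.26, 0.26], [-0.17, 0.26]]
meter [ 0.53881241 -0.21070652] -10.653390119956091 [[-0.14, 0.08], [0.14, -0.08]]
meter [ 0.53810582 -0.21125847] -13.249122075956956 [[0.04, -0.08], [-0.04, 0.09]]
reg [0.41103412 0.18675359] 40.929324388736376 [[-0.14, 0.36], [-0.18, 0.31], [-0.0, 0.46], [0.16, 0.49]]
reg [0.4119832  0.18629494] 40.97492148721431 [[0.02, 0.02], [-0.02, -0.02]]
reg [0.40955094 0.18769392] 40.904059991451234 [[-0.09, -0.02], [0.09, 0.02]]
[ 1.08700528e+00  5.33212163e-02  1.61417586e+00 -6.35842084e-06
  1.47601251e+00 -1.19024496e-01] [0.22271979 0.58339261 0.24915565]
```

Request:
{"api": "move_arm", "payload": {
  "rows": [
    [-2.645, -2.528, 0, 0, 0, 0, 1],
    [-2.645, -2.528, 0, 0, 0, 0, 1],
    [-2.645, -2.528, 0, 0, 0, 0, 1],
    [-2.645, -2.528, 0, 0, 0, 0, 1],
    [-2.645, -2.528, 0, 0, 0, 0, 1],
    [-2.645, -2.528, 0, 0, 0, 0, 1],
    [-2.645, -2.528, 0, 0, 0, 0, 1],
    [-2.645, -2.528, 0, 0, 0, 0, 1],
    [-2.645, -2.528, 0, 0, 0, 0, 1],
    [-2.645, -2.528, 0, 0, 0, 0, 1],
    [-2.645, -2.528, 0, 0, 0, 0, 1],
    [-2.645, -2.528, 0, 0, 0, 0, 1],
    [0, 0, 0, 0, 0, 6.95, 1],
    [0, 0, 0, 0, 0, 6.95, 1],
    [0, 0, 0, 0, 0, 6.95, 1],
    [0, 0, 0, 0, 0, 6.95, 1],
    [0, 0, 0, 0, 0, 6.95, 1],
    [0, 0, 0, 0, 0, 6.95, 1],
    [0, 0, 0, 0, 0, 6.95, 1],
    [0, 0, 0, 0, 0, 6.95, 1]
  ]
}}

```text
time: 1.77
tool_pos: [0.4109, 0.1871, 0.2497]
tool_rot: [-0.0, 0.621, 0.783, -0.0]
contact_force: [-0.3, -0.4, -0.1]
gripper_width: 1.001
grasp_force: 0.0
```

Request:
{"api": "move_arm", "payload": {
  "rows": [
    [0, 0, 0, 0, 0, 6.95, 1],
    [0, 0, 0, 0, 0, 6.95, 1],
    [0, 0, 0, 0, 0, 6.95, 1],
    [0, 0, 0, 0, 0, 6.95, 1],
    [0, 0, 0, 0, 0, 6.95, 1],
    [0, 0, 0, 0, 0, 6.95, 1],
    [0, 0, 0, 0, 0, 6.95, 1],
    [0, 0, 0, 0, 0, 6.95, 1],
    [0, 0, 0, 0, 0, 6.95, 1],
    [0, 0, 3, 0, 0, 0, 1],
    [0, 0, 3, 0, 0, 0, 1],
    [0, 0, 3, 0, 0, 0, 1],
    [0, 0, 0, 0, 0, 0, 1],
    [0, 0, 0, 0, 0, 0, 1]
  ]
}}

```text
time: 2.93
tool_pos: [0.4098, 0.1868, 0.1585]
tool_rot: [-0.0, 0.937, 0.35, -0.002]
contact_force: [0.2, 0.4, 0.2]
gripper_width: 1.003
grasp_force: 0.0
```

Request:
{"api": "move_arm", "payload": {
  "rows": [
    [0.08, 0.07, 2, 0, 0, 0, 1],
    [0, 0, 2, 0, 0, 0, 1],
    [0, 0, 1.5, 0, 0, 0, 1],
    [0, 0, 1.5, 0, 0, 0, 1],
    [0, 0, 1.5, 0, 0, 0, 1],
    [0, 0, 1.5, 0, 0, 0, 1],
    [0, 0, 1.25, 0, 0, 0, 1],
    [0, 0, 0, 0, 0, 0, 1],
    [0, 0, 0, 0, 0, 0, 1]
  ]
}}

```text
time: 3.68
tool_pos: [0.4135, 0.1875, 0.0494]
tool_rot: [0.0, 0.937, 0.35, 0.001]
contact_force: [0.8, 0.1, -0.4]
gripper_width: 0.999
grasp_force: 0.0
```

```bash
python3 - <<'E'
from plant import manip
import cv2,numpy as np
a=manip.grab_frame("top")["img"][190:265,150:250];b=manip.grab_frame("scene")["img"][110:185,220:320]
cv2.imwrite("pics/grasp.png",cv2.resize(np.hstack([a,b]),(800,300),interpolation=cv2.INTER_CUBIC))
s=manip.state();print(s["tool_pos"],s["contact_force"])
E
```

```text
[0.41407291 0.18769146 0.05006092] [0.38562937 0.46936968 0.02807061]
```

View pics/grasp.png

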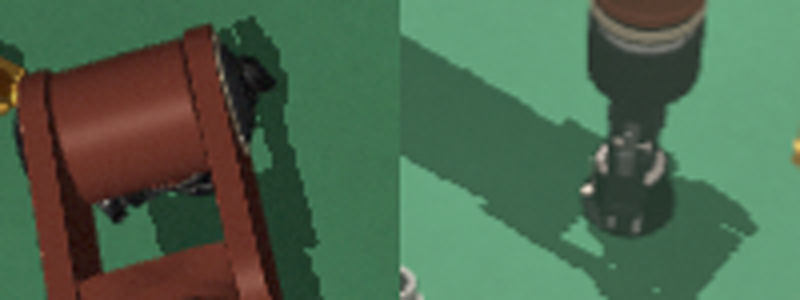

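The fingers straddle the register. In the scene crop, the white dot at about (587,190) is to the left of the near finger. I'll let the arm settle and then trim.

Request:
{"api": "move_arm", "payload": {
  "rows": [
    [0, 0, 0.3, 0, 0, 0, 1],
    [0, 0, 0, 0, 0, 0, 1],
    [0, 0, 0, 0, 0, 0, 1]
  ]
}}

```text
time: 4.03
tool_pos: [0.4126, 0.1873, 0.0453]
tool_rot: [0.0, 0.937, 0.35, 0.0]
contact_force: [-0.1, 0.3, 0.6]
gripper_width: 0.999
grasp_force: 0.0
```

Request:
{"api": "move_arm", "payload": {
  "rows": [
    [-0.1, -0.05, 0, 0, 0, 0, 1],
    [0, 0, 0, 0, 0, 0, -1],
    [0, 0, 0, 0, 0, 0, -1],
    [0, 0, 0, 0, 0, 0, -1],
    [0, 0, 0, 0, 0, 0, -1],
    [0, 0, 0, 0, 0, 0, -1],
    [0, 0, 0, 0, 0, 0, -1],
    [0, 0, 0, 0, 0, 0, -1],
    [0, 0, 0, 0, 0, 0, -1],
    [0, 0, 0, 0, 0, 0, -1]
  ]
}}

```text
time: 4.87
tool_pos: [0.4117, 0.187, 0.0452]
tool_rot: [0.0, 0.937, 0.35, 0.0]
contact_force: [0.3, 0.4, 2.9]
gripper_width: 0.669
grasp_force: 65.5
```

Request:
{"api": "move_arm", "payload": {
  "rows": [
    [0, 0, -1, 0, 0, 0, -1],
    [0, 0, -2, 0, 0, 0, -1],
    [0, 0, -3, 0, 0, 0, -1],
    [0, 0, -3, 0, 0, 0, -1],
    [0, 0, -3, 0, 0, 0, -1],
    [0, 0, -3, 0, 0, 0, -1],
    [0, 0, -3, 0, 0, 0, -1],
    [0, 0, -3, 0, 0, 0, -1],
    [0, 0, -1, 0, 0, 0, -1]
  ]
}}

```text
time: 5.62
tool_pos: [0.4123, 0.1873, 0.2696]
tool_rot: [0.0, 0.937, 0.35, 0.003]
contact_force: [1.0, -0.1, -1.8]
gripper_width: 0.669
grasp_force: 65.2
```

Request:
{"api": "move_arm", "payload": {
  "rows": [
    [-1.18, 2.74, 0, 0, 0, 0, -1],
    [-1.18, 2.74, 0, 0, 0, 0, -1],
    [-1.18, 2.74, 0, 0, 0, 0, -1],
    [-1.18, 2.74, 0, 0, 0, 0, -1],
    [-1.18, 2.74, 0, 0, 0, 0, -1],
    [-1.18, 2.74, 0, 0, 0, 0, -1],
    [-1.18, 2.74, 0, 0, 0, 0, -1],
    [-1.18, 2.74, 0, 0, 0, 0, -1],
    [-1.18, 2.74, 0, 0, 0, 0, -1],
    [-1.18, 2.74, 0, 0, 0, 0, -1],
    [-1.18, 2.74, 0, 0, 0, 0, -1],
    [-1.18, 2.74, 0, 0, 0, 0, -1],
    [-1.18, 2.74, 0, 0, 0, 0, -1],
    [-1.18, 2.74, 0, 0, 0, 0, -1],
    [0, 0, 0, 0, 0, -5.5, -1],
    [0, 0, 0, 0, 0, -5.5, -1],
    [0, 0, 0, 0, 0, -5.5, -1],
    [0, 0, 0, 0, 0, -5.5, -1],
    [0, 0, 0, 0, 0, -5.5, -1],
    [0, 0, 0, 0, 0, 0, -1]
  ]
}}

```text
time: 7.28
tool_pos: [0.5369, -0.2106, 0.2624]
tool_rot: [-0.002, 0.826, 0.563, -0.001]
contact_force: [-0.5, -0.5, -2.6]
gripper_width: 0.664
grasp_force: 65.6
```

Request:
{"api": "move_arm", "payload": {
  "rows": [
    [0, 0, 0, 0, 0, 0, -1],
    [0, 0, 0, 0, 0, 0, -1],
    [0, 0, 0, 0, 0, 0, -1]
  ]
}}

```text
time: 7.53
tool_pos: [0.5376, -0.2109, 0.2642]
tool_rot: [-0.0, 0.827, 0.562, -0.0]
contact_force: [0.0, -0.5, -2.3]
gripper_width: 0.667
grasp_force: 65.6
```

Request:
{"api": "move_arm", "payload": {
  "rows": [
    [0, 0, 2, 0, 0, 0, -1],
    [0, 0, 2, 0, 0, 0, -1],
    [0, 0, 1.5, 0, 0, 0, -1],
    [0, 0, 1, 0, 0, 0, -1],
    [0, 0, 0.5, 0, 0, 0, -1],
    [0, 0, 0, 0, 0, 0, -1],
    [0, 0, 0, 0, 0, 0, -1]
  ]
}}

```text
time: 8.12
tool_pos: [0.5382, -0.2112, 0.1954]
tool_rot: [0.0, 0.827, 0.562, 0.0]
contact_force: [-0.1, 0.4, -2.7]
gripper_width: 0.671
grasp_force: 65.7
```

```bash
python3 - <<'E'
from plant import manip
import cv2,numpy as np,pickle
T=manip.grab_frame("top");S=manip.grab_frame("scene");pickle.dump((T,S),open("above.pkl","wb"))
b=S["img"][210:285,140:215];a=T["img"][140:215,300:375]
cv2.imwrite("pics/above.png",cv2.resize(np.hstack([b,a]),(800,400),interpolation=cv2.INTER_CUBIC))
s=manip.state();print(s["tool_pos"],s["tool_rot"],s["contact_force"],s["ft_torque"],s["joint_pos"])
E
```

```text
[ 0.5385952  -0.21145904  0.19635348] [1.10882295e-03 8.26868734e-01 5.62393598e-01 5.54367406e-04] [-0.23785955  0.19938513 -1.9885996 ] [-0.00502814  0.00291081 -0.01927771] [-5.02703799e-01 -1.93776640e-02  1.77725639e+00 -1.81729738e-05
  1.38123463e+00 -1.26460577e-01]
```

View pics/above.png

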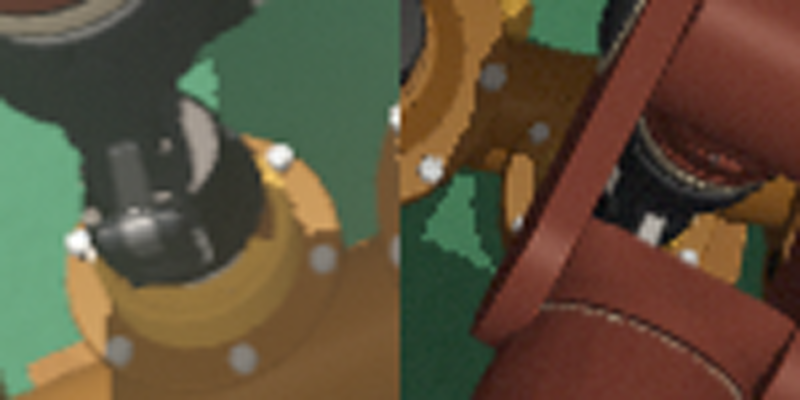

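The register hangs above the collar, with its dot at about (92,215) in the scene crop. The white blob at (78,242) looks like a flange bolt. I need to check that I didn't take it for the collar dot earlier.

```bash
python3 - <<'E'
import pickle,cv2
from h import *
T0=pickle.load(open("top.pkl","rb"));S0=pickle.load(open("scene.pkl","rb"));T1,S1=pickle.load(open("above.pkl","rb"))
def c(I,u,v): return cv2.resize(I[v-15:v+15,u-20:u+20],(400,300),interpolation=cv2.INTER_NEAREST)
print(cv2.imwrite("pics/cmp.png",np.vstack([np.hstack([c(S0["img"],163,253),c(S1["img"],163,253)]),np.hstack([c(T0["img"],345,179),c(T1["img"],345,179)])])))
for y in(-10.65,-12.2):
  for k in "wr":
    r,a,z=OM[k];a+=np.radians(y);X=[.5386+r*np.cos(a),-.2109+r*np.sin(a),z];print(y,k,proj(S0,X)-[143,238],proj(T0,X)-[325,164])
a=np.radians(68.5+180);print("regdot now",proj(S0,[.5386+.031*np.cos(a),-.2114+.031*np.sin(a),.196-.0452+.022])-[143,238])
E
```

```text
True
-10.65 w [14.1741602  18.97995285] [29.14328749 15.78888284]
-10.65 r [25.67894703 -0.17699025] [14.10591863 24.57935993]
-12.2 w [14.10620853 18.54961689] [29.02227975 16.13250267]
-12.2 r [26.11995111 -0.36774639] [13.73867525 24.51151851]
regdot now [13.76094112 12.76012203]
```

View pics/cmp.png

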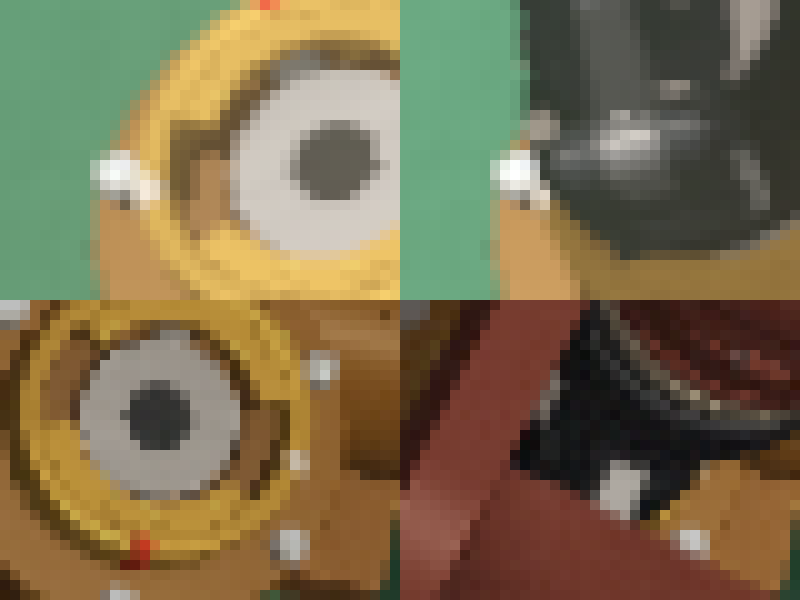

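The collar dot is separate from the bolt: (145,188) in the scene crop and (299,460) in the top crop, within about 0.5 px of the prediction. Position and yaw both hold, and the lug gaps line up too. Lowering slowly.

Request:
{"api": "move_arm", "payload": {
  "rows": [
    [0, 0, 0.3, 0, 0, 0, -1],
    [0, 0, 0.3, 0, 0, 0, -1],
    [0, 0, 0.3, 0, 0, 0, -1],
    [0, 0, 0.2, 0, 0, 0, -1],
    [0, 0, 0, 0, 0, 0, -1],
    [0, 0, 0, 0, 0, 0, -1]
  ]
}}

```text
time: 8.72
tool_pos: [0.5378, -0.211, 0.1835]
tool_rot: [-0.0, 0.827, 0.562, 0.0]
contact_force: [1.2, -0.4, -2.9]
gripper_width: 0.669
grasp_force: 65.7
```

Request:
{"api": "move_arm", "payload": {
  "rows": [
    [0, 0, 0.2, 0, 0, 0, -1],
    [0, 0, 0.2, 0, 0, 0, -1],
    [0, 0, 0, 0, 0, 0, -1],
    [0, 0, 0, 0, 0, 0, -1]
  ]
}}

```text
time: 9.05
tool_pos: [0.538, -0.2112, 0.1802]
tool_rot: [0.0, 0.827, 0.562, 0.0]
contact_force: [-0.4, 0.4, 0.8]
gripper_width: 0.673
grasp_force: 65.8
```

Request:
{"api": "move_arm", "payload": {
  "rows": [
    [0, 0, 0.2, 0, 0, 0, -1],
    [0, 0, 0.1, 0, 0, 0, -1],
    [0, 0, 0, 0, 0, 0, -1],
    [0, 0, 0, 0, 0, 0, -1]
  ]
}}

```text
time: 9.38
tool_pos: [0.538, -0.2112, 0.1775]
tool_rot: [0.0, 0.827, 0.562, 0.0]
contact_force: [-1.7, 0.1, 3.2]
gripper_width: 0.664
grasp_force: 66.0
```

Spring contact came at the expected height. Home should be at TCP z of about 0.174.

Request:
{"api": "move_arm", "payload": {
  "rows": [
    [0, 0, 0.15, 0, 0, 0, -1],
    [0, 0, 0.15, 0, 0, 0, -1],
    [0, 0, 0, 0, 0, 0, -1],
    [0, 0, 0, 0, 0, 0, -1]
  ]
}}

```text
time: 9.72
tool_pos: [0.5382, -0.2112, 0.1753]
tool_rot: [0.0, 0.827, 0.562, 0.0]
contact_force: [-3.7, 1.6, 7.6]
gripper_width: 0.664
grasp_force: 66.9
```

Request:
{"api": "move_arm", "payload": {
  "rows": [
    [0, 0, 0.1, 0, 0, 0, -1],
    [0, 0, 0, 0, 0, 0, -1],
    [0, 0, 0, 0, 0, 0, -1]
  ]
}}

```text
time: 9.97
tool_pos: [0.5384, -0.2114, 0.1747]
tool_rot: [0.001, 0.827, 0.562, 0.0]
contact_force: [-3.1, 1.0, 8.7]
gripper_width: 0.666
grasp_force: 67.0
```

Request:
{"api": "move_arm", "payload": {
  "rows": [
    [0, -0.05, 0.1, 0, 0, 0, -1],
    [0, 0, 0, 0, 0, 0, -1],
    [0, 0, 0, 0, 0, 0, -1]
  ]
}}

```text
time: 10.22
tool_pos: [0.5384, -0.2114, 0.1742]
tool_rot: [0.001, 0.827, 0.562, 0.001]
contact_force: [-2.6, 1.4, 9.5]
gripper_width: 0.671
grasp_force: 67.1
```

Request:
{"api": "move_arm", "payload": {
  "rows": [
    [0, 0, 0.1, 0, 0, 0, -1],
    [0, 0, 0, 0, 0, 0, -1],
    [0, 0, 0, 0, 0, 0, -1]
  ]
}}

```text
time: 10.47
tool_pos: [0.5384, -0.2114, 0.1742]
tool_rot: [0.001, 0.827, 0.562, 0.001]
contact_force: [-4.5, 2.5, 14.0]
gripper_width: 0.666
grasp_force: 67.5
```

Hard stop: z holds at 0.1742 while the force rises, which puts the flange at 0.145 m. I'll add a little press, then turn 40° clockwise.

Request:
{"api": "move_arm", "payload": {
  "rows": [
    [0, -0.05, 0.1, 0, 0, 0, -1],
    [0, 0, 0, 0, 0, 0, -1],
    [0, 0, 0, 0, 0, 4, -1],
    [0, 0, 0, 0, 0, 4, -1],
    [0, 0, 0, 0, 0, 4, -1],
    [0, 0, 0, 0, 0, 0, -1]
  ]
}}

```text
time: 10.97
tool_pos: [0.5394, -0.2124, 0.1744]
tool_rot: [0.004, 0.882, 0.472, 0.002]
contact_force: [-0.6, -0.3, 13.7]
gripper_width: 0.673
grasp_force: 67.6
```

Request:
{"api": "move_arm", "payload": {
  "rows": [
    [0, 0, 0.1, 0, 0, 4, -1],
    [0, 0, 0, 0, 0, 4, -1],
    [0, 0, 0, 0, 0, 4, -1],
    [0, 0, 0, 0, 0, 4, -1],
    [0, 0, 0, 0, 0, 0, -1],
    [0, 0, 0, 0, 0, 0, -1]
  ]
}}

```text
time: 11.47
tool_pos: [0.5395, -0.2127, 0.1743]
tool_rot: [0.004, 0.938, 0.345, 0.003]
contact_force: [-1.4, -0.5, 18.1]
gripper_width: 0.663
grasp_force: 68.0
```

```bash
python3 - <<'E'
from plant import manip
import numpy as np
s=manip.state();q=s["tool_rot"];print(s["tool_pos"],2*np.degrees(np.arctan2(q[2],q[1])),s["contact_force"],s["ft_torque"])
E
```

```text
[ 0.53950362 -0.21267691  0.17433934] 40.41902735009238 [-1.4255228  -0.53671842 18.0785795 ] [ 0.12597501  0.71220963 -0.04486256]
```

28° is turned, and the moment shows the flange bearing on its −x edge with about 0.5° of tilt. I'll finish the turn and level the tool.

Request:
{"api": "move_arm", "payload": {
  "rows": [
    [0, 0, 0, 0, 0, 4, -1],
    [0, 0, 0, 0, 0, 4, -1],
    [0, 0, 0, 0, 0, 4, -1],
    [0, 0, 0, 0.5, -0.3, 0, -1],
    [0, 0, 0, 0, 0, 0, -1],
    [0, 0, 0, 0, 0, 0, -1]
  ]
}}

```text
time: 11.97
tool_pos: [0.5397, -0.2129, 0.1741]
tool_rot: [0.0, 0.969, 0.245, -0.0]
contact_force: [-2.1, -2.5, 15.8]
gripper_width: 0.668
grasp_force: 67.8
```

```bash
cat > s.py <<'E'
from plant import manip
import numpy as np
from scipy.spatial.transform import Rotation as R
s=manip.state();q=s["tool_rot"];print(s["tool_pos"],2*np.degrees(np.arctan2(q[2],q[1])),R.from_quat([*q[1:],q[0]]).as_matrix()[:,2],s["contact_force"],s["ft_torque"],s["grasp_force"])
E
python3 s.py
```

```text
[ 0.53971933 -0.21292693  0.1741479 ] 28.40554531245527 [-7.47886407e-04 -5.89764052e-04 -9.99999546e-01] [-2.14641393 -2.45497564 15.76501358] [-0.17695582  0.28658464 -0.20855632] 67.82573461532593
```

Request:
{"api": "move_arm", "payload": {
  "rows": [
    [0, 0, 0.05, 0, 0, 0, -1],
    [0, 0, 0, 0, 0, 0, -1],
    [0, 0, 0, 0, 0, 0, -1],
    [0, 0, 0, 0, 0, 0, -1]
  ]
}}

```text
time: 12.3
tool_pos: [0.5397, -0.213, 0.1741]
tool_rot: [0.0, 0.969, 0.245, -0.0]
contact_force: [-2.9, -0.8, 17.8]
gripper_width: 0.669
grasp_force: 68.1
```

```bash
python3 s.py; python3 - <<'E'
from plant import manip
import cv2,numpy as np
from h import *
S=manip.grab_frame("scene")
cv2.imwrite("pics/fin.png",cv2.resize(S["img"][225:270,143:203],(800,600),interpolation=cv2.INTER_CUBIC))
for y in (20,28.5,36):
    a=np.radians(180+y);print(y,((proj(S,[.5395+.031*np.cos(a),-.2127+.031*np.sin(a),.151])-[143,225]+.5)*13.33).round())
E
```

```text
[ 0.5397184  -0.21295195  0.17412849] 28.404049236440027 [-6.27179906e-04 -6.57325589e-04 -9.99999587e-01] [-2.89634632 -0.81936244 17.81352502] [-0.08393214  0.42886606 -0.14723085] 68.0605959892273
20 [262. 266.]
28.5 [245. 290.]
36 [233. 312.]
```

View pics/fin.png

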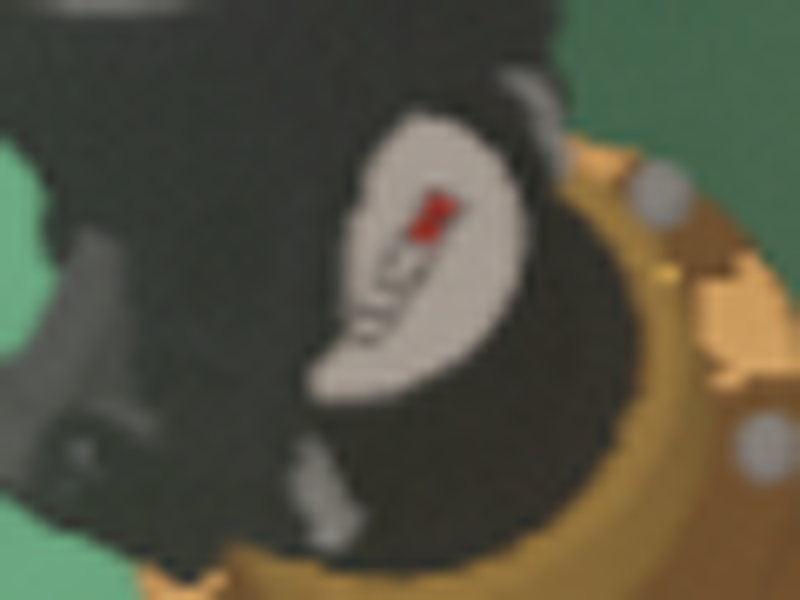

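In the scene crop the flange sits evenly on the collar ring, whose edge runs from about (600,160) to (400,590). The flange dot is hidden behind the gripper. The tool has turned 40.0° (68.4° to 28.4°), it is level, and it is pressing with about 18 N at the home height.

```bash
python3 -c "
from plant import manip
print(manip.job_done())"
```

```text
the job is handed in; nothing more can be done
None
```

The register head is seated fully home in the collar and turned 40° clockwise, midway to the lock. I handed it in still gripped and pressed home at about 18 N; the 40° is from the tool's yaw, since the gripper hid the register's white dot in the final picture.

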